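# Bolt down a telescopic scraper pole and hold its handle out at the second stop

### The arm

A 6-joint arm with a two-finger parallel gripper is mounted at the origin on the work surface. World frame = base frame: x ahead of the robot, y to its left, z up, the work surface at z = 0. Lengths are in m, angles in rad, forces in N, time in s.
With the tool pointing down it reaches from about 0.425 to 0.95 m from the base axis. Payload 3.5 kg.
Tool frame: the origin (TCP) lies on the centre line of the jaws, within the pads' length; the fingertips stand 11 mm ahead of it and the grasp point (between the pads) lies 8 mm behind it; y points along the fingers, x is the direction in which the jaws open and shut, and the axes are right-handed (so a half turn about y gives the same grasp; the last joint's range is limited). The gripper opens to 85 mm and grips with 20 to 120 N. Pads are 22 mm wide; open, the fingers measure 114 mm over their backs; the gripper's body (76 mm by 85 mm) begins 54 mm behind the grasp point. The pads swing forward as they close: fully open they stand 13 mm farther back than shut.
Start: joints at [0.994, 0.286, 1.577, -0, 1.279, -0.15], TCP at [0.279, 0.614, 0.242] pointing down, gripper open.
Joint ranges: [-2.77, 2.77], [-0.9, 2.22], [0.21, 2.48], [-1.53, 4.67], [0.24, 2.81], [-2.84, 2.84]. Speed limits (rad/s): [2.79, 2.79, 3.14, 3.14, 3.14, 3.14].

### API

Orientations are given as a unit quaternion [x, y, z, w].
In Python, from plant import get_state, read_camera, sign_off gives the robot as it stands.
- The arm moves only by the shell command python3 -m inch 'ROWS' [FORCE]. ROWS is JSON, a list of rows, each an object of numbers: "ax", "ay", "az": the turn, a rotation vector about the tool's x, y, z in rad; "x", "y", "z": the shift along the tool's x, y, z in mm; "hand": the closure, from -1 (fully open) to 1 (shut). In form: [{"ax": .., "ay": .., "az": .., "x": .., "y": .., "z": .., "hand": ..}, ...]. A call has 1 to 5 rows; each row shifts and turns the commanded pose from where the row before left it, along the tool's axes as they then stand; what a row does not reach is not made up. A row lasts 1/12 s, in which the tool goes at most 41.7 mm and 7.16 degrees, less where a joint would pass 70% of its speed; a pose out of reach is approached as far as the arm can. A call with a gripper value outside its range is refused whole. The fingers move at their own pace and stop on an object; FORCE is the grip in N (left out, the last holds). Time passes only in rows, so rows that do not move let the fingers close. It gives the time, the measured TCP pose, the force and the opening at its end, in the units of the state.
- get_state(): the state, without advancing time (a new reading comes with each control period).
- read_camera(name): name is "scene" or "top" or "wrist"; returns a dict with "img" (400x640x3 uint8, red, green, blue), "fov_y" (degrees; the focal length in pixels is half the picture's height over the tangent of half this angle, whatever the lens; pixels are square), "cx", "cy" (the principal point, pixels), "T" (4x4, takes a point from camera to world coordinates); the wrist camera has in their place "T_tool_cam" (4x4, takes a point from camera to tool coordinates, whose origin is the TCP and whose axes are the tool frame's). Camera axes: x right, y down, z forward; pixel columns grow to the right and rows downward; lengths in m; the calibration is good to about 2 mm. A picture is of the moment at which its call begins: read the wrist's pose just before it. There is no depth.
- sign_off(): hands the job in, once; it reports no verdict.
The state is a dict: "time": time; "qpos": joint angles; "dq": joint speeds; "joint_efforts": joint torques, N m; "eef_pos": TCP position; "tcp_rot": TCP orientation; "contact_force": force on the tool from outside, world axes, zero at the start; "wrist_torque": the same for the moment, N m; "opening": opening from 0.0 (shut) to 1.0 (fully open).
Only numpy, scipy, OpenCV 4.12 (cv2) and the standard library are available. Lean on these libraries where they do the work, as an engineer would, in place of code of your own. Each camera call takes 0.05 s, during which the arm holds its last target. There are 200 camera calls.

### The job

The telescopic scraper pole lies closed in its service cradle: slide the barrel bolt fully home through the eye of the pole into its keeper, so that the pole cannot come along. Then squeeze the button in the handle's black collar, pull the handle out past the first stop to the second stop, and finish still holding it there by the collar, fully out with the button squeezed in, so that I can wipe the salt off the bare tube. Leave everything else on the shelf where it is.

Things in the scene. Friction and masses are not known exactly. Their poses are not given: they have to be found in the camera images.
- cradle: fixed service cradle (sizes in mm): oak base board 370 x 110 x 12, eye bracket with barrel bolt, forked saddle at x = 290 (top 72 above the shelf). Origin on the shelf right below the eye's centre. +x: level along the pole from the eye to the handle's free end, the way the handle is drawn. +y: level along the bolt from knob to keeper, the way the bolt is shot. Both axes 65 above the shelf
- bolt_seat (a point): point of the cradle on the bolt axis midway between the cheeks, 65 above the shelf: the centre of the eye when the pole lies in place
- bolt (a joint): travel of the barrel bolt (m): 0 fully drawn back, 0.045 fully home in the keeper; its 10 mm rod then passes through the eye. It slides with about 2 N and stays where it is left
- bolt_knob (a point): the bolt's upright round steel knob, 16 across and 32 tall; point on its axis 12 below its top, 97 above the shelf; moves with the bolt along the cradle's +y. Straps and bracket beside it rise to 79 above the shelf
- pole: telescopic scraper pole, blade head off, lying loose in the cradle: inner tube 14 across with an eye (40 across, 10 thick, hole 17) and all that it carries, 0.3 kg. Origin at the eye's centre, x along the tube towards the handle. Unbolted, the whole pole slides out of the cradle; bolted, it has about 5 of play lengthwise. The tube has three lock notches, 60 apart
- eye (a point): centre of the eye in the end of the pole; its hole runs along the bolt's axis
- handle (a joint): how far the outer handle (collar and a tube 26 across, 265 long) is drawn out (m): 0 closed and locked, 0.060 first stop, 0.120 second stop and end of travel. With the button out, the lock tooth falls into a notch at 0, 0.060 and 0.120. An elastic cord inside draws the handle back with 2 N (closed) to 4.4 N (second stop), besides some 2 N of friction
- collar (a point): centre of the black lock collar at the eye end of the handle, on the pole's axis, 65 above the shelf, 80 from the eye when closed; moves with the handle. Collar 50 long, 36 wide, 36 high, free above and on both sides, its underside 35 above the base board
- release (a joint): how far the lock button is pressed into the collar (m): 0 out, 0.006 flush. The square button, 14 x 14, stands 6 out of the middle of the collar's keeper (+y) side, so fingers closed across the collar along the cradle's y squeeze it in. The lock is free from 0.004 on; 3 N starts it, 8 N holds it in
- scoop_mid (a point): bystander, sizes in mm: small stainless scoop, round cup 48 wide and 26 high with an 85 flat handle; point half-way up it; in the near clear tray stack. Leave it alone
- vial_mid (a point): bystander, sizes in mm: empty glass test vial with white twist cap, 24 across, 74 tall, standing; point half-way up it; in the far clear tray stack. Leave it alone
- plant_anchor_mid (a point): bystander, sizes in mm: green plastic plant anchor, disc 42 across with a post, 51 tall; point half-way up it; on the shelf beside the cradle, on its bolt-knob side. Leave it alone
- lid_clip_mid (a point): bystander, sizes in mm: aluminium lid clip, C-shaped, 42 x 22 x 40; point half-way up it; on the shelf on the keeper side of the cradle. Leave it alone
- blade_head_mid (a point): bystander, sizes in mm: the scraper's own white blade head, taken off, lying flat, about 77 x 90 x 16; point half-way up it; on the shelf on the keeper side of the cradle. Leave it alone
- food_jar_mid (a point): bystander, sizes in mm: closed food jar, 60 across, 75 tall; point half-way up it; right part of the shelf. Leave it alone
- dose_bottle_mid (a point): bystander, sizes in mm: closed dosing bottle, 52 across, 130 tall; point half-way up it; right part of the shelf. Leave it alone

How it is judged:
On the way, in this order (a step that is already met when the one before it is completed fails the run):
1. the bolt is home in the keeper, through the eye, the handle still closed (value of joint bolt above 0.04 m and distance between eye and bolt_seat below 0.012 m and value of joint handle below 0.008 m), for 0.2 s.
2. the button is squeezed in, the handle still closed, the bolt home (all of step 1 and value of joint release above 0.0045 m), for 0.05 s.
3. the handle is pulled out to the second stop and held in the fingers, the bolt home (value of joint handle above 0.115 m and contact force between the fingers and pole above 4 N and value of joint bolt above 0.04 m and distance between eye and bolt_seat below 0.012 m), for 0.2 s.
At the end, for the whole second after the job is handed in: The bolt is home (joint above 0.040), the eye still pinned on it (centre within 12 mm of the bolt seat), the handle at the second stop (joint above 0.115) and still, the button squeezed in (above 0.0045), and the fingers still grip the pole's handle with more than 4 N (all of step 3 and value of joint release above 0.0045 m and velocity of joint handle between -0.01 and 0.01 m/s); the arm keeps its last pose, push and grip.
It fails at once if a bystander is moved by more than 25 mm (distance of any of scoop_mid, vial_mid, plant_anchor_mid, lid_clip_mid, blade_head_mid, food_jar_mid, dose_bottle_mid from where it was at the start of the episode above 0.025 m).
It also fails if it takes over 46 s, if anything falls off the work surface, if the arm or the gripper's body presses on something with over 40 N, if the wrist force passes 120 N, or if a joint passes its speed limit or range.

## Working session

There is one attempt and no reset: what is moved stays moved. The work goes in short steps, Python scripts to look and compute and a shell command to move; the robot and the scene stay as the last step left them, time stands still between calls to the robot, and variables do not carry over. Pictures are saved under pics/ and viewed, about 8 in all and at most 12, crops included, and the job is handed in when it is done.

```bash
mkdir -p pics; ls
python3 - <<'E'
from plant import *
import cv2,numpy as np
s=get_state();print(s)
for n in("top","scene"):
    c=read_camera(n);print(n,c['fov_y'],c['cx'],c['cy'],np.round(c['T'],4).tolist())
    cv2.imwrite(f"pics/{n}0.png",c['img'][:,:,::-1])
E
```

```text
pics
{'time': 0.0, 'qpos': array([ 9.93988241e-01,  2.87214319e-01,  1.57817679e+00, -2.30531562e-05,
        1.27860748e+00, -1.50000958e-01]), 'dq': array([-5.31893727e-04, -2.10437726e-03,  4.97438194e-05,  8.53846736e-04,
       -8.26136338e-04, -1.38701282e-03]), 'joint_efforts': array([ 4.10802149e-04, -4.05977726e+01, -2.92630291e+01, -6.61095669e-05,
        5.70499702e-03,  6.68817854e-07]), 'eef_pos': array([0.2790563 , 0.61391969, 0.24091483]), 'tcp_rot': array([ 0.59490542,  0.38199303, -0.38353865, -0.59419439]), 'contact_force': array([ 0.04512244,  0.83505867, -0.02737306]), 'wrist_torque': array([ 0.01974874, -0.01371274, -0.00048258]), 'opening': 0.9984477806001166}
top 51.82953542772446 322.278965556263 200.95063836551103 [[0.0218, -0.9962, 0.0844, 0.4784], [-0.9997, -0.0213, 0.0073, -0.0131], [-0.0055, -0.0845, -0.9964, 1.3876], [0.0, 0.0, 0.0, 1.0]]
scene 56.67288064563494 320.3825190425898 198.4060562591137 [[-0.7873, 0.3734, -0.4906, 1.039], [0.6165, 0.4664, -0.6343, 0.6285], [-0.008, -0.8019, -0.5975, 0.6905], [0.0, 0.0, 0.0, 1.0]]
```

View pics/top0.png

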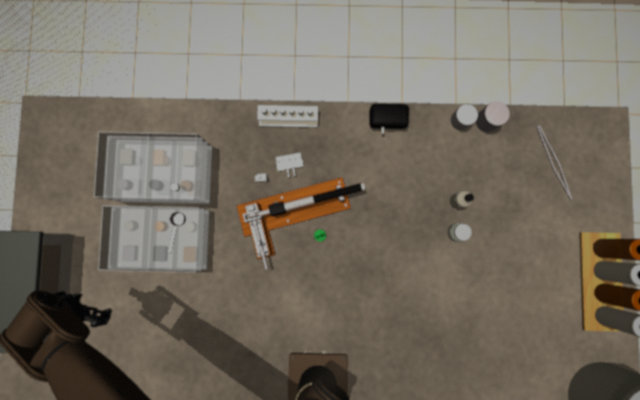

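View pics/scene0.png

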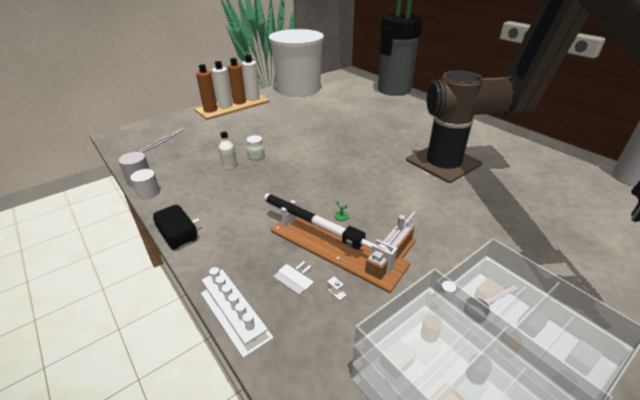

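Run:
```python
import cv2,numpy as np
a=cv2.imread('pics/top0.png')[165:285,225:385];b=cv2.imread('pics/scene0.png')[180:290,255:425]
a=cv2.resize(a,None,fx=4.5,fy=4.5,interpolation=3)[:, :];b=cv2.resize(b,None,fx=4.5,fy=4.5,interpolation=3)
cv2.imwrite('pics/c1.png',a);cv2.imwrite('pics/c2.png',b)
```

```text
(no output)
```

View pics/c1.png

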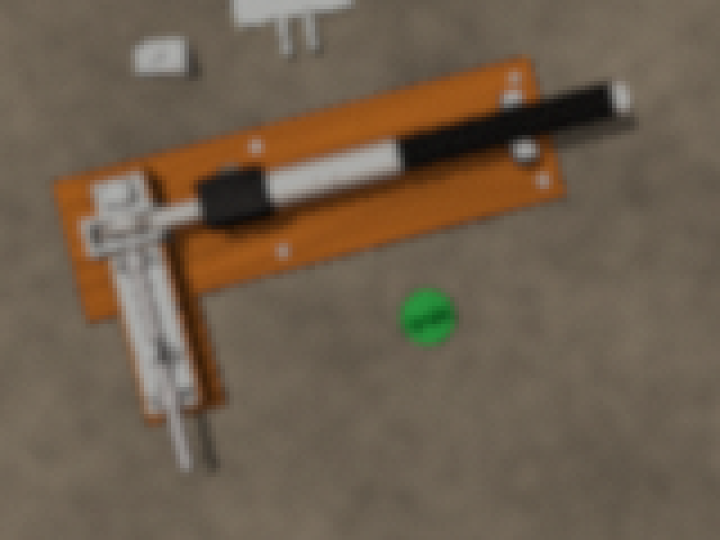

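View pics/c2.png

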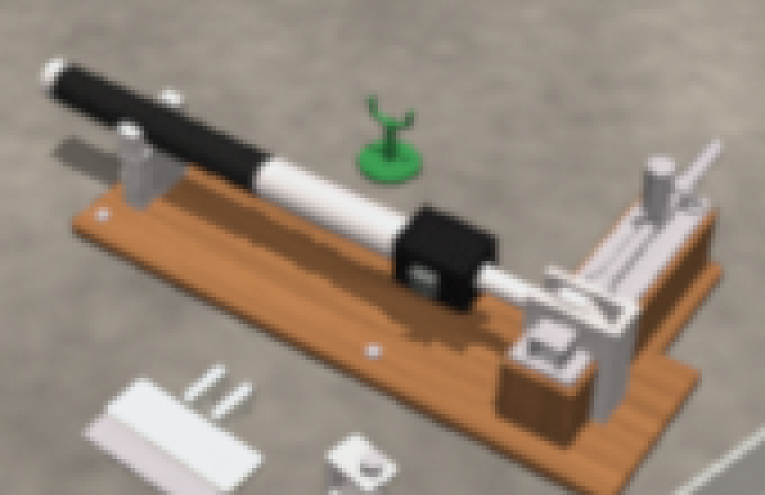

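```bash
cat > h.py <<'E'
import numpy as np,cv2
from scipy.spatial.transform import Rotation as R
def ray(c,T,uv):
    f=200/np.tan(np.radians(c['fov_y']/2));d=np.array([(uv[0]-c['cx'])/f,(uv[1]-c['cy'])/f,1.])
    return T[:3,3],T[:3,:3]@d
def onz(c,T,uv,z):
    o,d=ray(c,T,uv);return o+d*(z-o[2])/d[2]
def toolT(s):
    T=np.eye(4);T[:3,:3]=R.from_quat(s['tcp_rot']).as_matrix();T[:3,3]=s['eef_pos'];return T
E
python3 - <<'E'
from h import *
from plant import *
s=get_state();print(np.round(toolT(s),3))
c=read_camera('top');g=c['img']
p=lambda u,v:(225+u/4.5,165+v/4.5)
for n,uv,z in[('knobtop',(168,350),.109),('end',(621,98),.065),('collar',(235,195),.083),('tubejoin',(402,153),.07),('corner1',(57,182),.012),('corner2',(527,57),.012),('corner3',(566,190),.012),('corner4',(92,320),.012)]:
    print(n,np.round(onz(c,c['T'],p(*uv),z),4))
c=read_camera('scene');p=lambda u,v:(255+u/4.5,180+v/4.5)
for n,uv,z in[('knobtop',(658,163),.109),('collar',(446,230),.083),('c3',(625,495),.012),('c1',(697,375),.012)]:
    print(n,np.round(onz(c,c['T'],p(*uv),z),4))
w=read_camera('wrist');print(w['fov_y'],w['cx'],w['cy'],np.round(w['T_tool_cam'],3).tolist())
E
```

```text
[[ 0.414 -0.001 -0.91   0.279]
 [ 0.91  -0.002  0.414  0.614]
 [-0.002 -1.     0.     0.241]
 [ 0.     0.     0.     1.   ]]
knobtop [0.4529 0.1789 0.109 ]
end [ 0.6392 -0.134   0.065 ]
collar [0.5623 0.1391 0.083 ]
tubejoin [0.5957 0.0223 0.07  ]
corner1 [0.5737 0.2805 0.012 ]
corner2 [ 0.675  -0.0681  0.012 ]
corner3 [ 0.5759 -0.0988  0.012 ]
corner4 [0.4718 0.2505 0.012 ]
knobtop [0.4516 0.1931 0.109 ]
collar [0.5584 0.1407 0.083 ]
c3 [0.5671 0.2906 0.012 ]
c1 [0.4748 0.2581 0.012 ]
66.88592957862866 315.60302645848617 200.32640075791141 [[1.0, -0.001, -0.0, 0.001], [-0.0, -0.304, 0.953, -0.132], [-0.001, -0.953, -0.304, 0.077], [0.0, 0.0, 0.0, 1.0]]
```

```bash
python3 -m inch '[{"x":-26,"z":-27.5,"hand":-1},{"x":-26,"z":-27.5,"hand":-1},{"x":-26,"z":-27.5,"hand":-1},{"x":-26,"z":-27.5,"hand":-1},{"x":-26,"z":-27.5,"hand":-1}]' 30
python3 -m inch '[{"x":-26,"z":-27.5,"hand":-1},{"x":-26,"z":-27.5,"hand":-1},{"x":-26,"z":-27.5,"hand":-1},{"x":-26,"z":-27.5,"hand":-1},{"x":-26,"z":-27.5,"hand":-1}]'
python3 -m inch '[{"ay":0.122,"hand":-1},{"ay":0.122,"hand":-1},{"ay":0.122,"hand":-1},{"ay":0.122,"hand":-1},{"ay":0.122,"hand":-1}]'
python3 -m inch '[{"ay":0.122,"hand":-1},{"ay":0.122,"hand":-1},{"hand":-1}]'
python3 - <<'E'
from h import *
from plant import *
s=get_state();T=toolT(s);print(s['time'],s['eef_pos']);print(np.round(T,3))
x=T[:3,:3].T@(np.array([.452,.192,.2])-s['eef_pos']);print('tool shift to knob',x*1000)
print('yaw',np.degrees(np.arctan2(T[1,0],T[0,0])))
E
```

```text
0.25 [0.27921814 0.61421063 0.2416466 ]
[[ 0.414 -0.001 -0.91   0.279]
 [ 0.91  -0.001  0.414  0.614]
 [-0.001 -1.     0.     0.242]
 [ 0.     0.     0.     1.   ]]
tool shift to knob [-312.76901944   41.95023598 -332.06256075]
yaw 65.54692381155432validation failed for argument at $[0]...
validation failed for argument at $[0]...
validation failed for argument at $[0]...
validation failed for argument at $[0]...
```

```bash
python3 -m inch '[{"ax":0,"ay":0,"az":0,"x":-26,"y":0,"z":-27.5,"hand":-1},{"ax":0,"ay":0,"az":0,"x":-26,"y":0,"z":-27.5,"hand":-1},{"ax":0,"ay":0,"az":0,"x":-26,"y":0,"z":-27.5,"hand":-1},{"ax":0,"ay":0,"az":0,"x":-26,"y":0,"z":-27.5,"hand":-1},{"ax":0,"ay":0,"az":0,"x":-26,"y":0,"z":-27.5,"hand":-1}]' 30
```

```text
time: 0.67
eef_pos: [0.3509, 0.4376, 0.2422]
tcp_rot: [0.594, 0.383, -0.383, -0.594]
contact_force: [0.7, 0.4, 0.0]
opening: 1.001
```

```bash
python3 -m inch '[{"ax":0,"ay":0,"az":0,"x":-26,"y":0,"z":-27.5,"hand":-1},{"ax":0,"ay":0,"az":0,"x":-26,"y":0,"z":-27.5,"hand":-1},{"ax":0,"ay":0,"az":0,"x":-26,"y":0,"z":-27.5,"hand":-1},{"ax":0,"ay":0,"az":0,"x":-26,"y":0,"z":-27.5,"hand":-1},{"ax":0,"ay":0,"az":0,"x":-26,"y":0,"z":-27.5,"hand":-1}]'
python3 -m inch '[{"ax":0,"ay":0.122,"az":0,"x":0,"y":0,"z":0,"hand":-1},{"ax":0,"ay":0.122,"az":0,"x":0,"y":0,"z":0,"hand":-1},{"ax":0,"ay":0.122,"az":0,"x":0,"y":0,"z":0,"hand":-1},{"ax":0,"ay":0.122,"az":0,"x":0,"y":0,"z":0,"hand":-1},{"ax":0,"ay":0.122,"az":0,"x":0,"y":0,"z":0,"hand":-1}]'
python3 -m inch '[{"ax":0,"ay":0.122,"az":0,"x":0,"y":0,"z":0,"hand":-1},{"ax":0,"ay":0.122,"az":0,"x":0,"y":0,"z":0,"hand":-1},{"ax":0,"ay":0,"az":0,"x":0,"y":0,"z":0,"hand":-1}]'
python3 - <<'E'
from h import *
from plant import *
s=get_state();T=toolT(s);print(s['time'],s['eef_pos'])
x=T[:3,:3].T@(np.array([.452,.192,.2])-s['eef_pos']);print('tool shift to knob',x*1000)
print('yaw',np.degrees(np.arctan2(T[1,0],T[0,0])))
E
```

```text
time: 1.08
eef_pos: [0.4223, 0.2622, 0.2425]
tcp_rot: [0.595, 0.383, -0.383, -0.594]
contact_force: [0.3, 0.6, -0.0]
opening: 1.004
time: 1.5
eef_pos: [0.4221, 0.2637, 0.2423]
tcp_rot: [-0.683, -0.184, 0.184, 0.683]
contact_force: [-0.3, -0.2, -0.2]
opening: 0.995
time: 1.75
eef_pos: [0.422, 0.2639, 0.2423]
tcp_rot: [-0.7, -0.101, 0.101, 0.7]
contact_force: [-0.3, -0.6, -0.3]
opening: 0.998
1.75 [0.42199078 0.26387553 0.24229264]
tool shift to knob [  8.37174348  42.28986675 -77.43896945]
yaw 16.493097095069835
```

```bash
python3 -m inch '[{"ax":0,"ay":0,"az":0,"x":4,"y":15,"z":-39,"hand":-1},{"ax":0,"ay":0,"az":0,"x":4,"y":15,"z":-38,"hand":-1},{"ax":0,"ay":0,"az":0,"x":0,"y":0,"z":0,"hand":-1},{"ax":0,"ay":0,"az":0,"x":0,"y":0,"z":0,"hand":-1}]'
python3 - <<'E'
from h import *
from plant import *
s=get_state();T=toolT(s);print(s['time'],s['eef_pos'])
w=read_camera('wrist');cv2.imwrite('pics/w1.png',w['img'][:,:,::-1])
E
```

```text
time: 2.08
eef_pos: [0.4516, 0.1913, 0.2114]
tcp_rot: [-0.7, -0.101, 0.103, 0.7]
contact_force: [-0.6, 1.0, 0.1]
opening: 1.002
2.0833 [0.45156997 0.19128439 0.21139016]
```

View pics/w1.png

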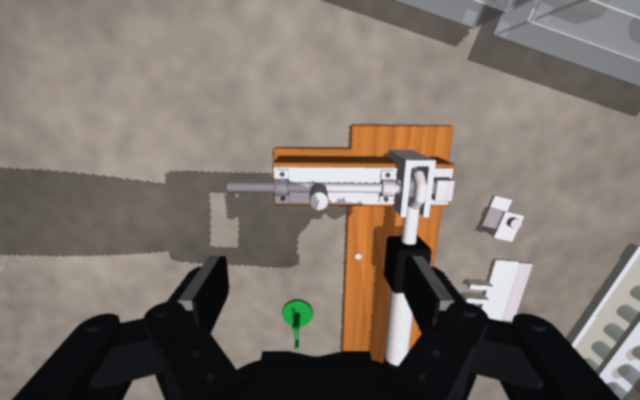

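Run:
```python
from h import *
from plant import *
s=get_state();w=read_camera('wrist');TT=toolT(s);T=TT@w['T_tool_cam']
for n,uv,z in[('knobtop',(317,202),.109),('eyetop',(419,180),.080),('collar top far edge',(408,237),.083),('rodA',(230,187),.065),('rodB',(385,188),.065),('boardL',(351,140),.012),('boardL2',(344,330),.012),('anchor',(298,315),0.0)]:
    p=onz(w,T,uv,z);print(n,np.round(p,4),np.round(1000*TT[:3,:3].T@(p-TT[:3,3]),1))
```

```text
knobtop [0.4533 0.1943 0.109 ] [  2.2 103.2   1.4]
eyetop [0.5376 0.2312 0.08  ] [ 93.6 132.2  12.6]
collar top far edge [0.5477 0.1775 0.083 ] [ 87.8 129.1 -41.7]
rodA [0.3737 0.1714 0.065 ] [-80.6 147.3   2.2]
rodB [0.5157 0.2126 0.065 ] [ 67.2 147.2   1.1]
boardL [0.4777 0.2423 0.012 ] [ 39.4 200.2  40.3]
boardL2 [0.5483 0.003  0.012 ] [  38.6  200.1 -209.2]
anchor [ 0.4852 -0.0009 -0.    ] [ -23.1  212.1 -194.8]
```

```bash
python3 -m inch '[{"ax":0,"ay":0,"az":0,"x":2,"y":35,"z":1.5,"hand":-1},{"ax":0,"ay":0,"az":0,"x":0,"y":35,"z":0,"hand":-1},{"ax":0,"ay":0,"az":0,"x":0,"y":30,"z":0,"hand":-0.3},{"ax":0,"ay":0,"az":0,"x":0,"y":15,"z":0,"hand":0.3},{"ax":0,"ay":0,"az":0,"x":0,"y":0,"z":0,"hand":1}]' 30
python3 -m inch '[{"ax":0,"ay":0,"az":0,"x":0,"y":0,"z":0,"hand":1},{"ax":0,"ay":0,"az":0,"x":0,"y":0,"z":0,"hand":1},{"ax":0,"ay":0,"az":0,"x":0,"y":0,"z":0,"hand":1},{"ax":0,"ay":0,"az":0,"x":0,"y":0,"z":0,"hand":1},{"ax":0,"ay":0,"az":0,"x":0,"y":0,"z":0,"hand":1}]'
```

```text
time: 2.6
eef_pos: [0.4499, 0.1953, 0.0939]
tcp_rot: [0.7, 0.101, -0.106, -0.699]
contact_force: [-0.4, -0.0, 0.2]
opening: 0.605
time: 3.02
eef_pos: [0.4545, 0.1955, 0.0998]
tcp_rot: [-0.699, -0.104, 0.101, 0.7]
contact_force: [-1.6, 1.3, 6.3]
opening: 0.172
```

```bash
python3 -m inch '[{"ax":0,"ay":0,"az":0,"x":0,"y":-3,"z":0,"hand":1},{"ax":0,"ay":0,"az":0,"x":8,"y":0,"z":0,"hand":1},{"ax":0,"ay":0,"az":0,"x":10,"y":0,"z":0,"hand":1},{"ax":0,"ay":0,"az":0,"x":10,"y":0,"z":0,"hand":1},{"ax":0,"ay":0,"az":0,"x":0,"y":0,"z":0,"hand":1}]'
```

```text
time: 3.43
eef_pos: [0.4817, 0.2034, 0.1]
tcp_rot: [-0.699, -0.102, 0.101, 0.7]
contact_force: [1.1, 3.6, -4.5]
opening: 0.171
```

```bash
python3 -m inch '[{"ax":0,"ay":0,"az":0,"x":8,"y":0,"z":0,"hand":1},{"ax":0,"ay":0,"az":0,"x":8,"y":0,"z":0,"hand":1},{"ax":0,"ay":0,"az":0,"x":2,"y":0,"z":0,"hand":1},{"ax":0,"ay":0,"az":0,"x":0,"y":0,"z":0,"hand":1},{"ax":0,"ay":0,"az":0,"x":0,"y":0,"z":0,"hand":1}]'
python3 - <<'E'
from h import *
from plant import *
w=read_camera('wrist');cv2.imwrite('pics/w2.png',w['img'][:,:,::-1])
E
```

```text
time: 3.85
eef_pos: [0.4909, 0.2061, 0.0996]
tcp_rot: [0.701, 0.095, -0.11, -0.698]
contact_force: [-21.5, -6.2, 12.8]
opening: 0.171
```

View pics/w2.png

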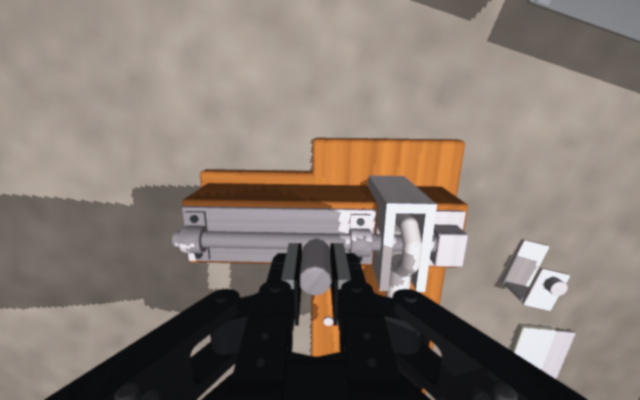

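Run:
```python
import cv2
a=cv2.imread('pics/w2.png')[170:310,280:480]
cv2.imwrite('pics/c3.png',cv2.resize(a,None,fx=4,fy=4,interpolation=3))
```

```text
(no output)
```

View pics/c3.png

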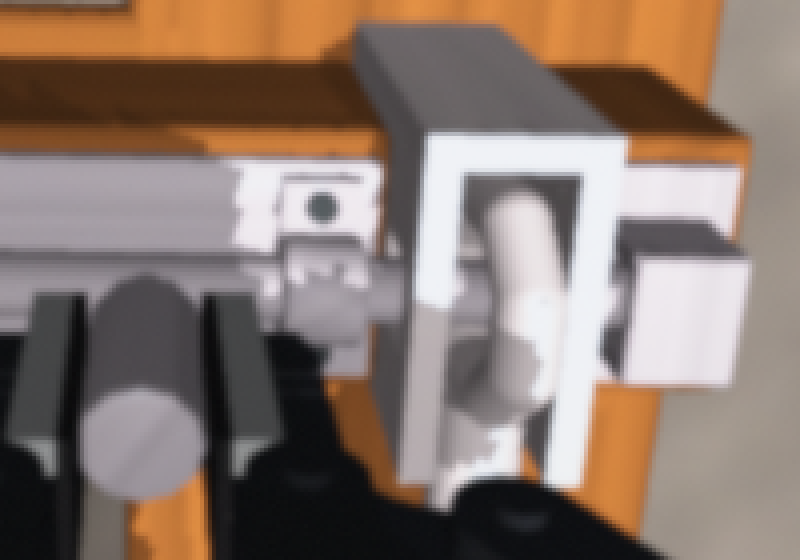

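Run:
```python
from h import *
from plant import *
s=get_state();w=read_camera('wrist');TT=toolT(s);T=TT@w['T_tool_cam']
cx=np.array([.284,-.959,0]);cy=np.array([.959,.284,0])
print(s['time'],s['contact_force'],s['eef_pos'])
for n,uv,z in[('tail',(174,240),.065),('strapL edge',(183,215),.070),('knobtop',(315,283),.109),('cheekgapL',(396,230),.079),('cheekgapR',(425,230),.079),('cheek gap top',(410,214),.079),('eye top',(407,218),.085),('keeper L',(438,250),.079),('keeper R',(466,250),.079),('inner strap R',(373,240),.077),('inner strap L',(350,240),.077)]:
    p=onz(w,T,uv,z);print(n,np.round(p@cx*1000,1),np.round(p@cy*1000,1))
print('knob0',np.array([.4533,.1943,.109])@cy,'tail0',np.array([.3737,.1714,0])@cy, 'tcp',s['eef_pos']@cy,s['eef_pos']@cx)
```

```text
3.9 [-20.4644217   -5.28332221  12.52567088] [0.49088137 0.20613731 0.09963045]
tail -56.8 443.4
strapL edge -75.0 453.5
knobtop -56.7 530.2
cheekgapL -70.9 573.3
cheekgapR -71.1 588.9
cheek gap top -80.2 580.0
eye top -80.2 576.8
keeper L -59.3 597.3
keeper R -59.5 612.6
inner strap R -63.9 561.7
inner strap L -63.7 548.9
knob0 0.48989589999999994 tail0 0.40705589999999997 tcp 0.5292982319390451 -0.05827536777891236
```

```bash
python3 -m inch '[{"ax":0,"ay":0,"az":0,"x":-9,"y":0,"z":0,"hand":-0.2},{"ax":0,"ay":0,"az":0,"x":0,"y":0,"z":0,"hand":-0.2},{"ax":0,"ay":0,"az":0,"x":0,"y":-35,"z":0,"hand":-0.2},{"ax":0,"ay":0,"az":0,"x":20,"y":-35,"z":-20,"hand":-0.2},{"ax":0,"ay":0,"az":0,"x":30,"y":0,"z":-28,"hand":-0.2}]'
python3 -m inch '[{"ax":0,"ay":0,"az":0,"x":6,"y":0,"z":-28,"hand":-0.2},{"ax":0,"ay":0,"az":0,"x":0,"y":0,"z":0,"hand":-0.2},{"ax":0,"ay":0,"az":0,"x":0,"y":0,"z":0,"hand":-0.2}]'
python3 - <<'E'
from h import *
from plant import *
w=read_camera('wrist');cv2.imwrite('pics/w3.png',w['img'][:,:,::-1])
a=w['img'][0:300,140:540,::-1]
cv2.imwrite('pics/c4.png',cv2.resize(a,None,fx=2,fy=2,interpolation=3))
E
```

```text
time: 4.37
eef_pos: [0.5528, 0.1762, 0.1764]
tcp_rot: [0.7, 0.109, -0.098, -0.699]
contact_force: [1.3, 1.8, 2.4]
opening: 0.6
time: 4.62
eef_pos: [0.5645, 0.1481, 0.1688]
tcp_rot: [0.7, 0.102, -0.1, -0.7]
contact_force: [-1.3, 0.5, -0.4]
opening: 0.601
```

View pics/c4.png

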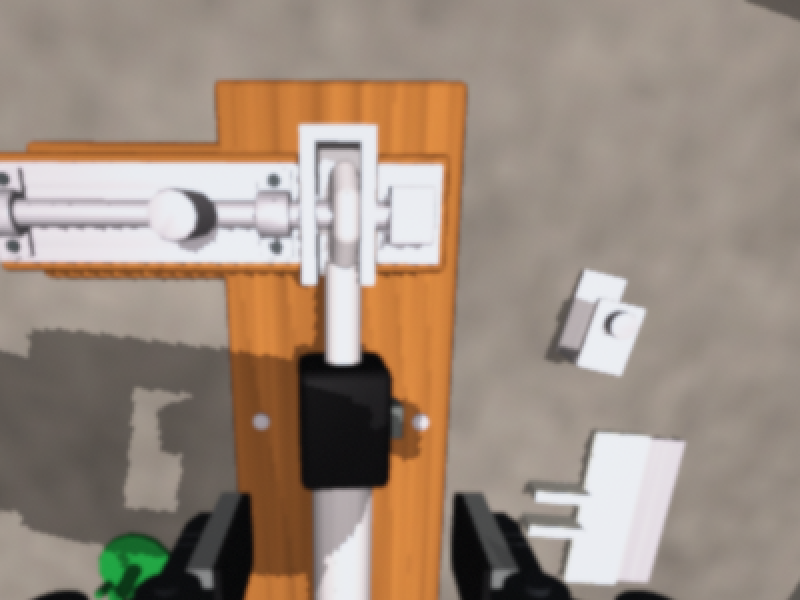

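Run:
```python
from h import *
from plant import *
s=get_state();w=read_camera('wrist');TT=toolT(s);T=TT@w['T_tool_cam']
cx=np.array([.284,-.959,0]);cy=np.array([.959,.284,0])
q=lambda u,v:(140+u/2,v/2)
for n,uv,z in[('knobtop',(172,214),.109),('cheekgapL',(316,210),.079),('cheekgapR',(361,210),.079),('collar L',(300,420),.083),('collar R',(390,420),.083),('collar top eyeend',(345,356),.083),('collar far',(345,487),.083),('rod',(325,213),.07),('keeperL',(390,215),.079),('strapL',(256,213),.077),('strapR',(290,213),.077),('boardL',(232,400),.012)]:
    p=onz(w,T,q(*uv),z);print(n,np.round(p@cx*1000,1),np.round(p@cy*1000,1),np.round(1000*TT[:3,:3].T@(p-TT[:3,3]),1))
```

```text
knobtop -58.7 529.8 [-52.8  59.1  75.9]
cheekgapL -59.7 571.5 [-11.1  89.2  76.9]
cheekgapR -59.7 587.2 [ 4.5 89.2 76.8]
collar L 16.3 564.3 [-18.4  85.2   0.9]
collar R 16.4 598.4 [15.7 85.3  0.8]
collar top eyeend -8.6 581.4 [-1.2 85.2 25.7]
collar far 44.3 581.2 [ -1.5  85.3 -27.1]
rod -58.6 574.3 [-8.4 98.2 75.8]
keeperL -58.0 597.3 [14.6 89.2 75.2]
strapL -58.7 550.3 [-32.3  91.2  75.9]
strapR -58.7 562.3 [-20.4  91.2  75.9]
boardL 30.9 524.4 [-58.4 156.2 -13.6]
```

```bash
python3 -m inch '[{"ax":0,"ay":0,"az":0,"x":-28,"y":0,"z":26,"hand":1},{"ax":0,"ay":0,"az":0,"x":-28,"y":0,"z":25,"hand":1},{"ax":0,"ay":0,"az":0,"x":-29,"y":0,"z":25,"hand":1},{"ax":0,"ay":0,"az":0,"x":0,"y":10,"z":0,"hand":1},{"ax":0,"ay":0,"az":0,"x":0,"y":0,"z":0,"hand":1}]'
python3 -m inch '[{"ax":0,"ay":0,"az":0,"x":0,"y":30,"z":0,"hand":1},{"ax":0,"ay":0,"az":0,"x":0,"y":32,"z":0,"hand":1},{"ax":0,"ay":0,"az":0,"x":0,"y":0,"z":0,"hand":1},{"ax":0,"ay":0,"az":0,"x":0,"y":0,"z":0,"hand":1}]'
```

```text
time: 5.13
eef_pos: [0.456, 0.1992, 0.1561]
tcp_rot: [0.7, 0.103, -0.104, -0.699]
contact_force: [-0.0, 0.7, -0.7]
opening: 0.004
time: 5.47
eef_pos: [0.4582, 0.1977, 0.0945]
tcp_rot: [0.7, 0.101, -0.104, -0.7]
contact_force: [0.8, 0.2, 0.8]
opening: -0.002
```

```bash
python3 -m inch '[{"ax":0,"ay":0,"az":0,"x":10,"y":0,"z":0,"hand":1},{"ax":0,"ay":0,"az":0,"x":3,"y":0,"z":0,"hand":1},{"ax":0,"ay":0,"az":0,"x":3,"y":0,"z":0,"hand":1},{"ax":0,"ay":0,"az":0,"x":0,"y":0,"z":0,"hand":1}]'
python3 -m inch '[{"ax":0,"ay":0,"az":0,"x":3,"y":0,"z":0,"hand":1},{"ax":0,"ay":0,"az":0,"x":2,"y":0,"z":0,"hand":1},{"ax":0,"ay":0,"az":0,"x":0,"y":0,"z":0,"hand":1}]'
python3 -m inch '[{"ax":0,"ay":0,"az":0,"x":3,"y":0,"z":0,"hand":1},{"ax":0,"ay":0,"az":0,"x":0,"y":0,"z":0,"hand":1}]'
```

```text
time: 5.8
eef_pos: [0.4699, 0.2012, 0.0966]
tcp_rot: [0.701, 0.096, -0.109, -0.699]
contact_force: [-18.9, -6.0, 10.7]
opening: 0.003
time: 6.05
eef_pos: [0.4702, 0.2013, 0.0965]
tcp_rot: [0.701, 0.092, -0.114, -0.698]
contact_force: [-33.0, -12.7, 22.9]
opening: -0.003
time: 6.22
eef_pos: [0.4703, 0.2014, 0.0965]
tcp_rot: [0.702, 0.089, -0.117, -0.697]
contact_force: [-40.5, -15.6, 30.7]
opening: 0.001
```

```bash
python3 -m inch '[{"ax":0,"ay":0,"az":0,"x":-18,"y":0,"z":0,"hand":1},{"ax":0,"ay":0,"az":0,"x":0,"y":-35,"z":0,"hand":-0.4},{"ax":0,"ay":0,"az":0,"x":30,"y":-35,"z":-25,"hand":-0.4},{"ax":0,"ay":0,"az":0,"x":30,"y":0,"z":-25,"hand":-0.4},{"ax":0,"ay":0,"az":0,"x":22,"y":0,"z":-25,"hand":-0.4}]'
python3 -m inch '[{"ax":0,"ay":0,"az":0,"x":0,"y":0,"z":0,"hand":-0.4},{"ax":0,"ay":0,"az":0,"x":0,"y":0,"z":0,"hand":-0.4},{"ax":0,"ay":0,"az":0,"x":0,"y":0,"z":0,"hand":-0.4}]'
python3 - <<'E'
from h import *
from plant import *
s=get_state();w=read_camera('wrist');TT=toolT(s);T=TT@w['T_tool_cam']
cx=np.array([.284,-.959,0]);cy=np.array([.959,.284,0])
print(s['eef_pos'],s['eef_pos']@cx,s['eef_pos']@cy)
print(1000*TT[:3,:3].T@(cx*.0175+cy*.5813+np.array([0,0,.057])-TT[:3,3]))
cv2.imwrite('pics/w4.png',w['img'][:,:,::-1])
E
```

```text
time: 6.63
eef_pos: [0.5631, 0.1547, 0.1654]
tcp_rot: [0.7, 0.107, -0.098, -0.699]
contact_force: [0.3, 0.5, -0.2]
opening: 0.568
time: 6.88
eef_pos: [0.5583, 0.1545, 0.16]
tcp_rot: [-0.7, -0.103, 0.101, 0.7]
contact_force: [-0.7, 1.0, -0.7]
opening: 0.702
[0.55831236 0.15449023 0.16003471] 0.010404584634019465 0.5792967795436114
[  1.98577178 103.03991586  -7.08734209]
```

View pics/w4.png

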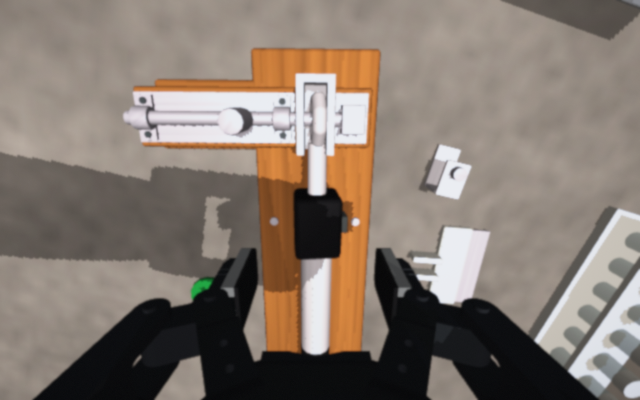

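```bash
python3 -m inch '[{"ax":0,"ay":0,"az":0,"x":2,"y":34,"z":-7,"hand":-0.4},{"ax":0,"ay":0,"az":0,"x":0,"y":35,"z":0,"hand":-0.4},{"ax":0,"ay":0,"az":0,"x":0,"y":24,"z":0,"hand":-0.4},{"ax":0,"ay":0,"az":0,"x":0,"y":10,"z":0,"hand":-0.4},{"ax":0,"ay":0,"az":0,"x":0,"y":0,"z":0,"hand":-0.4}]' 45
python3 -m inch '[{"ax":0,"ay":0,"az":0,"x":0,"y":0,"z":0,"hand":1},{"ax":0,"ay":0,"az":0,"x":0,"y":0,"z":0,"hand":1},{"ax":0,"ay":0,"az":0,"x":0,"y":0,"z":0,"hand":1},{"ax":0,"ay":0,"az":0,"x":0,"y":0,"z":0,"hand":1},{"ax":0,"ay":0,"az":0,"x":0,"y":0,"z":0,"hand":1}]'
python3 -m inch '[{"ax":0,"ay":0,"az":0,"x":0,"y":0,"z":0,"hand":1},{"ax":0,"ay":0,"az":0,"x":0,"y":0,"z":0,"hand":1},{"ax":0,"ay":0,"az":0,"x":0,"y":0,"z":0,"hand":1},{"ax":0,"ay":0,"az":0,"x":0,"y":0,"z":0,"hand":1}]'
```

```text
time: 7.35
eef_pos: [0.5584, 0.1488, 0.0528]
tcp_rot: [-0.699, -0.1, 0.105, 0.7]
contact_force: [-0.1, -1.2, -0.2]
opening: 0.701
time: 7.77
eef_pos: [0.5618, 0.1486, 0.0577]
tcp_rot: [-0.7, -0.103, 0.102, 0.7]
contact_force: [-4.8, 1.2, 6.4]
opening: 0.416
time: 8.1
eef_pos: [0.5618, 0.1486, 0.0577]
tcp_rot: [-0.7, -0.103, 0.102, 0.7]
contact_force: [-4.1, -0.1, 7.2]
opening: 0.416
```

```bash
python3 -m inch '[{"ax":0,"ay":0,"az":0,"x":0,"y":0,"z":-8,"hand":1},{"ax":0,"ay":0,"az":0,"x":0,"y":0,"z":-8,"hand":1},{"ax":0,"ay":0,"az":0,"x":0,"y":0,"z":-8,"hand":1},{"ax":0,"ay":0,"az":0,"x":0,"y":0,"z":-8,"hand":1},{"ax":0,"ay":0,"az":0,"x":0,"y":0,"z":0,"hand":1}]'
```

```text
time: 8.52
eef_pos: [0.5708, 0.118, 0.0577]
tcp_rot: [-0.699, -0.102, 0.102, 0.7]
contact_force: [-5.0, 2.9, 7.4]
opening: 0.418
```

```bash
python3 -m inch '[{"ax":0,"ay":0,"az":0,"x":0,"y":0,"z":-10,"hand":1},{"ax":0,"ay":0,"az":0,"x":0,"y":0,"z":-10,"hand":1},{"ax":0,"ay":0,"az":0,"x":0,"y":0,"z":-10,"hand":1},{"ax":0,"ay":0,"az":0,"x":0,"y":0,"z":-10,"hand":1},{"ax":0,"ay":0,"az":0,"x":0,"y":0,"z":0,"hand":1}]'
python3 -m inch '[{"ax":0,"ay":0,"az":0,"x":0,"y":0,"z":-10,"hand":1},{"ax":0,"ay":0,"az":0,"x":0,"y":0,"z":-10,"hand":1},{"ax":0,"ay":0,"az":0,"x":0,"y":0,"z":-10,"hand":1},{"ax":0,"ay":0,"az":0,"x":0,"y":0,"z":-10,"hand":1},{"ax":0,"ay":0,"az":0,"x":0,"y":0,"z":0,"hand":1}]'
```

```text
time: 8.93
eef_pos: [0.5821, 0.0797, 0.0577]
tcp_rot: [-0.699, -0.102, 0.102, 0.7]
contact_force: [-6.3, 2.3, 7.7]
opening: 0.42
time: 9.35
eef_pos: [0.5932, 0.0419, 0.0577]
tcp_rot: [-0.699, -0.102, 0.103, 0.701]
contact_force: [-6.6, 4.0, 8.6]
opening: 0.414
```

```bash
python3 -m inch '[{"ax":0,"ay":0,"az":0,"x":0,"y":0,"z":-4,"hand":1},{"ax":0,"ay":0,"az":0,"x":0,"y":0,"z":-4,"hand":1},{"ax":0,"ay":0,"az":0,"x":0,"y":0,"z":-2,"hand":1},{"ax":0,"ay":0,"az":0,"x":0,"y":0,"z":0,"hand":1},{"ax":0,"ay":0,"az":0,"x":0,"y":0,"z":0,"hand":1}]'
python3 -m inch '[{"ax":0,"ay":0,"az":0,"x":0,"y":0,"z":-3,"hand":1},{"ax":0,"ay":0,"az":0,"x":0,"y":0,"z":0,"hand":1}]'
python3 -m inch '[{"ax":0,"ay":0,"az":0,"x":0,"y":0,"z":-2,"hand":1},{"ax":0,"ay":0,"az":0,"x":0,"y":0,"z":0,"hand":1}]'
```

```text
time: 9.77
eef_pos: [0.5954, 0.0343, 0.0577]
tcp_rot: [-0.698, -0.102, 0.103, 0.701]
contact_force: [-8.2, 9.5, 10.7]
opening: 0.413
time: 9.93
eef_pos: [0.5962, 0.0316, 0.0577]
tcp_rot: [-0.698, -0.102, 0.103, 0.702]
contact_force: [-8.4, 10.1, 11.0]
opening: 0.417
time: 10.1
eef_pos: [0.5967, 0.0299, 0.0577]
tcp_rot: [-0.698, -0.101, 0.103, 0.702]
contact_force: [-9.0, 11.1, 9.7]
opening: 0.418
```

```bash
python3 -m inch '[{"ax":0,"ay":0,"az":0,"x":0,"y":0,"z":-2,"hand":1},{"ax":0,"ay":0,"az":0,"x":0,"y":0,"z":0,"hand":1},{"ax":0,"ay":0,"az":0,"x":0,"y":0,"z":0,"hand":1}]' 60
python3 - <<'E'
from h import *
from plant import *
s=get_state();w=read_camera('wrist');TT=toolT(s);T=TT@w['T_tool_cam']
print(s['eef_pos'],s['contact_force'])
a=read_camera('scene')['img'][170:300,240:430,::-1]
o=np.vstack([cv2.resize(w['img'][0:330,150:500,::-1],None,fx=1,fy=1),])
b=cv2.resize(a,(482,330),interpolation=3);o=np.hstack([o[:, :318],b])
cv2.imwrite('pics/w5.png',o)
E
```

```text
time: 10.35
eef_pos: [0.5968, 0.0293, 0.0577]
tcp_rot: [-0.697, -0.101, 0.103, 0.703]
contact_force: [-10.1, 14.3, 11.4]
opening: 0.412
[0.59679575 0.02933418 0.05770753] [-10.09505514  14.30987388  11.4325316 ]
```

View pics/w5.png

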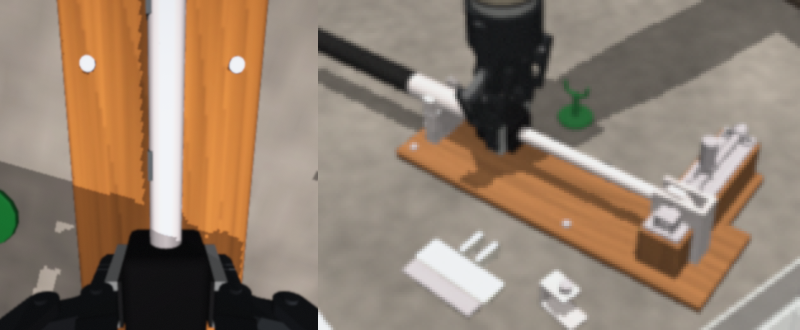

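```bash
python3 -m inch '[{"ax":0,"ay":0,"az":0,"x":0,"y":0,"z":-1.5,"hand":1},{"ax":0,"ay":0,"az":0,"x":0,"y":0,"z":0,"hand":1},{"ax":0,"ay":0,"az":0,"x":0,"y":0,"z":0,"hand":1},{"ax":0,"ay":0,"az":0,"x":0,"y":0,"z":0,"hand":1},{"ax":0,"ay":0,"az":0,"x":0,"y":0,"z":0,"hand":1}]'
python3 - <<'E'
from h import *
from plant import *
s=get_state();w=read_camera('wrist');TT=toolT(s);T=TT@w['T_tool_cam']
cx=np.array([.284,-.959,0])
for v in(228,232,236,240):
    p=onz(w,T,(315,v),.083);print(v,p@cx,(TT[:3,:3].T@(p-TT[:3,3]))[2])
print(s['eef_pos']@cx,s['dq'].round(4))
g=cv2.cvtColor(w['img'],7);print(g[215:250:1,290].tolist());print(g[215:250:1,340].tolist())
E
```

```text
time: 10.87
eef_pos: [0.5969, 0.0293, 0.0577]
tcp_rot: [-0.696, -0.101, 0.103, 0.703]
contact_force: [-9.8, 19.2, 12.4]
opening: 0.419
228 0.10915005273108663 0.032528133097793066
232 0.11079608948065592 0.030882469853399243
236 0.11245595607343795 0.029222979903947413
240 0.11412982754025718 0.027549488258329657
0.14141801898320597 [ 0.0003 -0.0008  0.0003 -0.      0.0005  0.0003]
[84, 86, 86, 86, 86, 86, 86, 86, 86, 86, 86, 87, 82, 72, 48, 24, 11, 7, 8, 6, 7, 9, 7, 8, 8, 8, 8, 8, 8, 8, 9, 8, 9, 7, 8]
[140, 140, 140, 140, 140, 140, 139, 138, 132, 117, 98, 88, 84, 73, 49, 23, 12, 8, 8, 8, 10, 11, 9, 8, 8, 10, 10, 9, 8, 10, 10, 8, 9, 8, 7]
```

Run:
```python
from h import *
from plant import *
t=read_camera('top');new=t['img'][:,:,::-1].copy();old=cv2.imread('pics/top0.png')
cx=np.array([.284,-.959,0]);cy=np.array([.959,.284,0])
f=200/np.tan(np.radians(t['fov_y']/2));Ti=np.linalg.inv(t['T'])
def px(x,y,z=.075):
    p=Ti[:3,:3]@(cx*x+cy*y+np.array([0,0,z]))+Ti[:3,3];return p[0]/p[2]*f+t['cx'],p[1]/p[2]*f+t['cy']
xs=np.arange(.05,.45,.002)
def prof(im):
    g=cv2.cvtColor(im,6).astype(np.float32);a=0
    for y in(.577,.581,.585):
        m=np.array([px(x,y) for x in xs],np.float32);a=a+cv2.remap(g,m[None,:,0],m[None,:,1],1)[0]
    return a/3
o,n=prof(old),prof(new)
for k in range(0,len(xs),2):print(round(xs[k]*1000),int(o[k]),int(n[k]),end=' | ')
s=get_state();w=read_camera('wrist')
A=cv2.resize(w['img'][180:330,225:405,::-1],(396,330),interpolation=3);B=cv2.resize(new[165:285,225:405],(600,400),interpolation=3)[:330,:400]
cv2.imwrite('pics/w6.png',np.hstack([A,B]))
```

```text
50 131 85 | 54 162 53 | 58 167 40 | 62 167 41 | 66 167 45 | 70 167 46 | 74 166 46 | 78 165 46 | 82 164 57 | 86 164 67 | 90 165 62 | 94 164 50 | 98 163 43 | 102 165 36 | 106 166 33 | 110 165 33 | 114 165 35 | 118 165 37 | 122 165 39 | 126 165 41 | 130 165 42 | 134 165 45 | 138 160 46 | 142 128 47 | 146 65 49 | 150 23 50 | 154 16 51 | 158 17 52 | 162 17 54 | 166 17 55 | 170 18 57 | 174 19 59 | 178 17 61 | 182 18 66 | 186 18 61 | 190 19 48 | 194 17 39 | 198 17 40 | 202 18 49 | 206 18 82 | 210 18 132 | 214 18 163 | 218 17 173 | 222 16 174 | 226 16 174 | 230 17 174 | 234 17 174 | 238 17 173 | 242 18 172 | 246 18 173 | 250 17 174 | 254 18 175 | 258 19 175 | 262 18 170 | 266 18 141 | 270 18 75 | 274 18 25 | 278 18 17 | 282 19 18 | 286 20 17 | 290 19 17 | 294 20 19 | 298 38 18 | 302 90 18 | 306 141 18 | 310 149 17 | 314 128 17 | 318 111 18 | 322 107 17 | 326 107 17 | 330 108 18 | 334 110 18 | 338 110 17 | 342 110 18 | 346 109 18 | 350 107 17 | 354 105 18 | 358 103 18 | 362 103 17 | 366 102 17 | 370 102 19 | 374 102 18 | 378 101 18 | 382 99 18 | 386 97 17 | 390 96 17 | 394 97 18 | 398 99 17 | 402 101 17 | 406 101 18 | 410 102 18 | 414 102 18 | 418 101 18 | 422 100 35 | 426 99 92 | 430 99 151 | 434 99 162 | 438 98 136 | 442 99 110 | 446 100 105 |
```

View pics/w6.png

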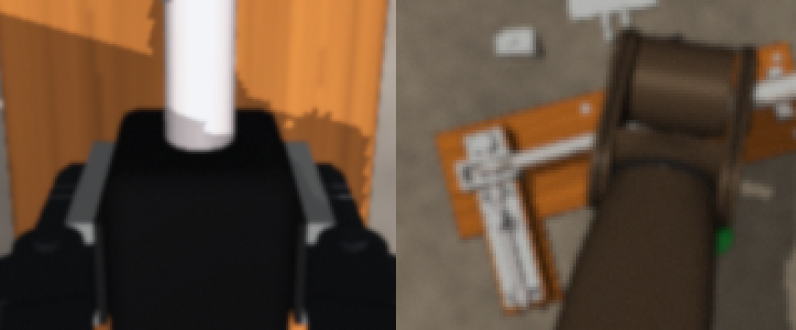

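Run:
```python
from plant import *
s=get_state();print(s['time'],s['contact_force'],s['opening'],s['eef_pos']);print(sign_off())
```

```text
11.0167 [-10.29552107  19.04286583  12.71641737] 0.41681290321316816 [0.59683935 0.02927347 0.0577262 ]
the job is handed in; nothing more can be done
None
```

I shot the bolt through the eye into its keeper. I then squeezed the collar button, drew the handle out to the second stop, and handed the job in at 11.0 s, still gripping the collar.

**Bolt:** A second push with closed fingers, at about 40 N along the bolt, did not move it any further. The close view showed the rod through the eye and into the keeper. I measured only 38–40 mm of bolt travel from where I first gripped it, not the full 45 mm. I took that as home because both pushes stopped at the same place.

**Handle:** The top camera showed the handle moved about 124 mm and the gripper moved 124.3 mm, so it did not slip. That fits the 120 mm of travel plus about 4 mm of the pole's play. The last 1.5 mm of pull only raised the force, to about 20 N, so it was against the stop.

**Button:** The fingers are about 35 mm apart on the 36 mm collar, so the button is flush. The grip is set at 60 N, and the arm was still when I handed in.

**Other things on the shelf:** No bystander was touched as far as I could tell. I saw no change in the ones visible in the last pictures, but I did not measure them.

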